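# Load the sloping box cradle and lock its sprung retainer

## Robot

A 6-joint arm with a two-finger parallel gripper is mounted at the origin on a cart in front of the work surface, level with it; the furniture and walls round the work are solid. World frame = base frame: x ahead of the robot, y to its left, z up, the work surface at z = 0. Lengths are in m, angles in rad, forces in N, time in s.
With the tool pointing down it reaches from about 0.35 to 1 m from the base axis. Payload 7.1 kg.
Tool frame: the origin (TCP) lies midway between the tips of the shut fingers; the grasp point (between the pads) lies r.grip_point_offset behind it (r.grip_point_offset is the distance from the TCP to the grasp point, in m); z points along the fingers, y is the line along which they close (so a half turn about z gives the same grasp; the last joint's range is limited). The gripper opens to 85 mm and grips with 20 to 120 N. Pads are 22 mm wide; open, the fingers measure 114 mm over their backs; the gripper's body (76 mm by 85 mm) begins 54 mm behind the grasp point. The pads swing forward as they close: fully open they stand 13 mm farther back than shut.
Start: joints at [1.225, 0.423, 1.63, -0, 1.089, -0.019], TCP at [0.201, 0.592, 0.231] pointing down, gripper open.
Joint ranges: [-3, 3], [-0.9, 2.11], [0.09, 2.58], [-1.31, 4.45], [0.11, 2.69], [-2.54, 2.54]. Speed limits (rad/s): [2.39, 2.39, 3.01, 3.14, 3.14, 3.14].

## Interface

Orientations are given as a unit quaternion [x, y, z, w].
In Python, from rig import r, eyes gives the robot as it stands.
- The arm moves only by the tool send_rows, never from a script. Its argument "increments" is a list of rows, each a list of 3 entries, a list of its own where there are three numbers: the shift along the tool's x, y, z in units of 0.12 m (1.0 is 0.12 m), then the turn, a rotation vector about the tool's x, y, z in units of 360 degrees (1.0 is 360 degrees), then the closure in counts, from 0 (fully open) to 255 (shut). In form: [[[x, y, z], [wx, wy, wz], grip], ...]. A call has 1 to 12 rows; each row is the pose to reach, as a shift and turn from the pose commanded when the call began, along the tool's axes at that moment, turning the shorter way round; what a row does not reach only later rows make up. A row lasts 1/12 s, in which the tool goes at most 41.7 mm and 7.16 degrees, less where a joint would pass 70% of its speed; a pose out of reach is approached as far as the arm can. A call with a number of a shift or a turn outside -1 to 1 is refused whole. A call with a gripper value outside its range is refused whole. The fingers move at their own pace and stop on an object; "newtons" is the grip in N (left out, the last holds). Time passes only in rows, so rows that repeat a pose let the fingers close. It gives the time, the measured TCP pose, the force, the opening and the grip force at its end, in the units of the state.
- r.get_obs(): the state, without advancing time (a new reading comes with each control period).
- eyes.get_image(name): name is "scene" or "side" or "wrist"; returns the picture (400x640x3 uint8, red, green, blue); there is no depth.
- eyes.camera_info(name): a dict with "fx", "fy", "cx", "cy" (pixels), "xyz" and "orientation" of the camera in the world; the wrist camera has in their place "T_tool_cam" (4x4, takes a point from camera to tool coordinates, whose origin is the TCP and whose axes are the flange's). Camera axes: x right, y down, z forward; pixel columns grow to the right and rows downward; lengths in m; the calibration is good to about 2 mm. A picture is of the moment at which its call begins: read the wrist's pose just before it. camera_info takes no time and is no camera call.
- r.job_done(): hands the job in; it is judged then, once.
The state is a dict: "t": time; "joint_pos": joint angles; "joint_velocities": joint speeds; "tau": joint torques, N m; "tool_pos": TCP position; "tcp_rot": TCP orientation; "contact_force": force on the tool from outside, world axes, zero at the start; "ft_torque": the same for the moment, N m; "finger_gap": finger opening in m; "gripper_force": force on a finger pad.
Only numpy, scipy, OpenCV 4.12 (cv2) and the standard library are available. Lean on these libraries where they do the work, as an engineer would, in place of code of your own. Each camera call takes 0.05 s, during which the arm holds its last target. There are 200 camera calls.

## Task

Stand the two small white boxes in the sloping cradle, one in front of the other, squarely and centred, the first leaning back with its broad side flat against the backstop and the second flat against the first. Then lock them in: pull the black knob up against its spring, turn it clockwise (seen from above) until its arm lies across the front of the boxes, and let it drop fully into the second hole of the plate. Leave the marker, tape roll, micrometer and mouse where they lie.

Things in the scene. Friction and masses are not known exactly. Their poses are not given: they have to be found in the camera images.
- box_a_center (a point): White upright box, 24 (its x) x 60 (its y) x 62 mm (its z, up), about 0.12 kg. The point is its centre, 31 mm above its underside. It stands on the table; it can be gripped from above across its 60 mm width (or its 24 mm thickness).
- box_b_center (a point): The second box, identical to the first; either may go in first. Point at its centre, 31 mm above its underside.
- cradle: Bare aluminium cradle on a fixed rack: a floor sloping 15 degrees and a backstop square to it, 74 mm wide, sides and front open. Origin: middle of the inner corner of floor and backstop, 24 mm above the table. x: down the slope into the backstop; y: level, along the corner; z: up the backstop's face, square to the floor. Floor from x = 0 to -86 mm, backstop up to z = 76 mm.
- seat_first (a point): Where the centre of the first box comes to lie: x = -12, y = 0, z = 31 mm in the cradle; axes as the cradle's. The box's own x lies along the cradle's x, either way round. Boxes stay where they are let go; they may not slide down the slope by themselves, so bring them up to the backstop.
- seat_second (a point): Where the centre of the second box comes to lie, in front of the first: x = -36, y = 0, z = 31 mm in the cradle; axes as the cradle's.
- knob_grip (a point): Centre of the knob's grip, a black bar 72 mm long, 24 mm wide, 34 mm high (17 mm above and below this point) on a round steel hub 52 mm wide; pinch it from above across the 24 mm. The point is on the vertical turning axis, 81 mm above the table when down, and rises with the knob. It stands at the rack's right end, 110 mm from the cradle's mid-line.
- retainer (a point): Point on the retaining arm, 45 mm from the knob's axis. The arm is a level 10 mm round steel rod that sticks out of the knob's hub along the length of the grip bar, 25 mm below the grip point; it ends in a rubber tip 15 mm thick, 130 mm from the axis. When the knob is turned the arm stays level and passes in front of the seated boxes.
- lock_hole (a point): The second (locking) hole, 13 mm wide, in the top of the flat square steel plate under the knob, on the side towards the cradle, 36 mm from the knob's axis, 45 mm above the table. The plate is 12 mm thick. The pin under the arm drops into it.
- selector_turn (a joint): Knob angle, rad, growing clockwise seen from above. 0: parked, arm and grip bar point 165 degrees anticlockwise from the cradle's x (seen from above). 1.31: locked, they lie along the cradle's y, the arm across the front of the boxes. An 8 mm round-ended pin under the arm sits in a 13 mm hole at 0 or at 1.31, with 0.07 rad of play. It can turn from -0.15 to 1.55.
- selector_lift (a joint): How far the knob is pulled up, m. 0 is fully down; the pin clears the plate above 0.009; the stop is at 0.022. A spring pushes it down with about 6 N at 0 and 11 N at the stop. With the pin on the plate between the holes it rests at about 0.009.
- marker: Bystander: white marker pen, 14 mm thick, 125 mm long, lying between the boxes. Origin at its middle.
- tape: Bystander: flat roll of tape, 90 mm across, 19 mm high, at the left. Origin at the centre of its underside.
- micrometer: Bystander: micrometer, 150 mm long, 46 mm wide, 14 mm high, lying behind the boxes. Origin under its middle.
- mouse: Bystander: black computer mouse, 108 x 60 x 40 mm, at the right. Origin at the centre of its underside.

How it is judged:
On the way, in this order (a step that is already met when the one before it is completed fails the run):
1. both boxes stand in the cradle against the backstop, the arm still parked (x of box_a_center in the frame of cradle between -0.044 and 0 m and y of box_a_center in the frame of cradle between -0.014 and 0.014 m and z of box_a_center in the frame of cradle between 0.024 and 0.038 m and angle between the x axis of each of box_a_center, box_b_center and the x axis of cradle, either way round below 0.16 rad and x of box_b_center in the frame of cradle between -0.044 and 0 m and y of box_b_center in the frame of cradle between -0.014 and 0.014 m and z of box_b_center in the frame of cradle between 0.024 and 0.038 m and linear speed of each of box_a, box_b below 0.02 m/s and value of joint selector_turn below 0.2 rad), for 0.2 s.
2. the knob is pulled up clear of its hole (value of joint selector_lift above 0.008 m), for 0.1 s.
3. the knob has dropped into the second hole (value of joint selector_turn between 1.19 and 1.43 rad and value of joint selector_lift below 0.003 m), for 0.2 s.
At the end, for the whole second after the job is handed in: Both boxes rest in the cradle: centres within 14 mm of its mid-line and 7 mm of floor height, broad faces within 0.16 rad of the backstop, the front centre at most 44 mm from it (36 ideal); the knob is down (3 mm) in the hole at 1.31 rad (0.12); boxes at rest (all of step 3 and x of box_a_center in the frame of cradle between -0.044 and 0 m and y of box_a_center in the frame of cradle between -0.014 and 0.014 m and z of box_a_center in the frame of cradle between 0.024 and 0.038 m and angle between the x axis of each of box_a_center, box_b_center and the x axis of cradle, either way round below 0.16 rad and x of box_b_center in the frame of cradle between -0.044 and 0 m and y of box_b_center in the frame of cradle between -0.014 and 0.014 m and z of box_b_center in the frame of cradle between 0.024 and 0.038 m and linear speed of each of box_a, box_b below 0.02 m/s); the robot touches nothing.
It fails at once if the marker, tape roll, micrometer or mouse is shoved more than 30 mm (distance of any of marker, tape, micrometer, mouse from where it was at the start of the episode above 0.03 m).
It also fails if it takes over 64 s, if anything falls off the work surface, if the arm or the gripper's body presses on something with over 40 N, if the wrist force passes 120 N, or if a joint passes its speed limit or range.

## Working session

There is one attempt and no reset: what is moved stays moved. The work goes in short steps, Python scripts to look and compute and a tool call to move; the robot and the scene stay as the last step left them, time stands still between calls to the robot, and variables do not carry over. Pictures are saved under pics/ and viewed, at most 10 in all, crops included, and the job is handed in when it is done.

Besides the shell and the picture viewer there is one more tool, called after ">>>" as a command line: name --argument value ..., lists and objects as JSON in quotes. send_rows: Moves the arm, as the interface text tells. Its arguments: {"type":"object","properties":{"increments":{"type":"array"},"newtons":{"type":"number"}},"required":["increments"]}

```bash
mkdir -p pics; ls
python3 - <<'E'
from rig import r, eyes
import cv2
o=r.get_obs();print(o['t'],o['tool_pos'],o['tcp_rot'],r.grip_point_offset,o['finger_gap'])
for n in('scene','side'):
    cv2.imwrite(f'pics/{n}0.png',eyes.get_image(n)[:,:,::-1]);print(n,eyes.camera_info(n))
print(eyes.camera_info('wrist'))
E
```

```text
pics
0.0 [0.20042371 0.59140478 0.23051921] [ 1.62701284e-01  9.86675055e-01 -7.79153822e-04 -1.45269034e-04] 0.0187 0.08544302361992873
scene {'fx': 520.4770261281859, 'fy': 520.4770261281859, 'cx': 322.70713841875653, 'cy': 202.71131059086346, 'xyz': array([-0.0066893 ,  1.20941214,  1.40275769]), 'orientation': array([-0.22052935,  0.91009693, -0.34149947,  0.08042702])}
side {'fx': 442.25054328673065, 'fy': 442.25054328673065, 'cx': 316.81814373561855, 'cy': 193.97996556552334, 'xyz': array([ 1.08624125, -0.19513421,  1.09989656]), 'orientation': array([ 0.84326529,  0.45862988, -0.13837692, -0.2437501 ])}
{'fx': 278.20110623634866, 'fy': 278.20110623634866, 'cx': 321.19760322079924, 'cy': 193.6761825154363, 'T_tool_cam': array([[ 6.37322212e-04, -9.50188085e-01, -3.11676431e-01,
         8.09806717e-02],
       [ 9.99999796e-01,  6.21369174e-04,  1.50490995e-04,
        -5.93552288e-04],
       [ 5.06713762e-05, -3.11676463e-01,  9.50188287e-01,
        -1.42932580e-01],
       [ 0.00000000e+00,  0.00000000e+00,  0.00000000e+00,
         1.00000000e+00]])}
```

View pics/scene0.png

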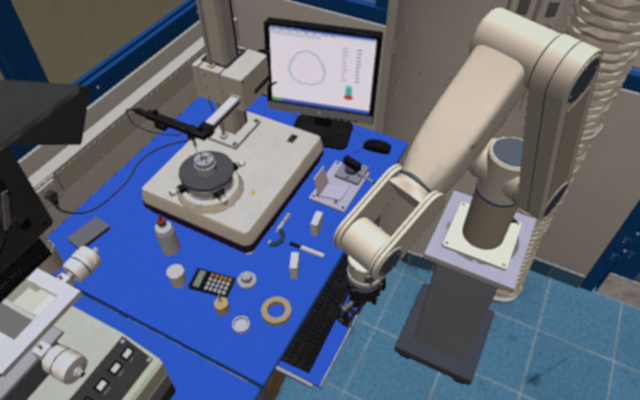

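View pics/side0.png

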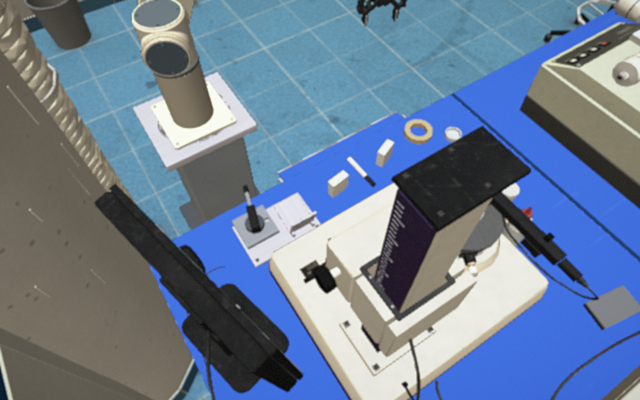

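Scene view: boxes at about (316,222) and (294,265), cradle at (330,188), knob at (352,165). Side view: boxes at (338,183) and (385,153), cradle at (297,212), knob at (253,212), tape at (418,130).

```bash
cat > h.py <<'E'
from rig import r, eyes
import numpy as np, cv2
from scipy.spatial.transform import Rotation as R
def cam(n,o=None):
    c=eyes.camera_info(n); K=(c['fx'],c['fy'],c['cx'],c['cy'])
    if n=='wrist':
        o=o or r.get_obs(); T=np.eye(4); T[:3,:3]=R.from_quat(o['tcp_rot']).as_matrix(); T[:3,3]=o['tool_pos']
        T=T@c['T_tool_cam']; return K,T[:3,3],T[:3,:3]
    return K,np.array(c['xyz']),R.from_quat(c['orientation']).as_matrix()
def ray(C,uv):
    K,p,M=C; d=M@np.array([(uv[0]-K[2])/K[0],(uv[1]-K[3])/K[1],1]); return p,d/np.linalg.norm(d)
def plane(C,uv,z):
    p,d=ray(C,uv); return p+d*(z-p[2])/d[2]
def tri(C1,a,C2,b):
    p,d=ray(C1,a); q,e=ray(C2,b); s=np.linalg.lstsq(np.c_[d,-e],q-p,rcond=None)[0]
    return (p+d*s[0]+q+e*s[1])/2, np.linalg.norm(p+d*s[0]-q-e*s[1])
def proj(C,P):
    K,p,M=C; x=M.T@(np.array(P)-p); return np.array([K[0]*x[0]/x[2]+K[2],K[1]*x[1]/x[2]+K[3]])
E
python3 - <<'E'
from h import *
S,D=cam('scene'),cam('side')
def blob(n,roi):
    im=cv2.imread(f'pics/{n}0.png'); x0,y0,x1,y1=roi; c=im[y0:y1,x0:x1].astype(int)
    m=(c[:,:,2]>110).astype(np.uint8); k,_,st,ce=cv2.connectedComponentsWithStats(m)
    return [(st[i].tolist(),(ce[i]+[x0,y0]).round(1)) for i in range(1,k) if st[i][4]>40]
A=blob('scene',(306,206,328,240));B=blob('scene',(284,248,304,282))
a=blob('side',(322,165,354,200));b=blob('side',(372,134,400,170))
print(A,B,a,b)
print(tri(S,A[0][1],D,a[0][1]),tri(S,B[0][1],D,b[0][1]))
print('knob',tri(S,(352,165),D,(253,212)),'cradle',tri(S,(325,183),D,(297,212)))
im1=cv2.imread('pics/scene0.png')[135:285,250:400];im2=cv2.imread('pics/side0.png')[115:265,230:430]
cv2.imwrite('pics/c.png',np.hstack([cv2.resize(im1,(340,340),interpolation=2),cv2.resize(im2,(453,340),interpolation=2)]))
E
```

```text
[([4, 5, 13, 24, 170], array([315.7, 220.8]))] [([5, 4, 10, 26, 201], array([293.6, 263.4]))] [([6, 5, 21, 28, 392], array([337.6, 183.1]))] [([4, 5, 19, 28, 315], array([384.1, 152.1]))]
(array([0.51377073, 0.23267496, 0.04053904]), np.float64(0.0009764856616292652)) (array([0.49600106, 0.41565284, 0.03758952]), np.float64(0.0021924634659304444))
knob (array([ 0.49713815, -0.02386527,  0.08852405]), np.float64(0.008783013634956854)) cradle (array([0.55063836, 0.08036495, 0.06700787]), np.float64(0.011770112741264133))
```

View pics/c.png

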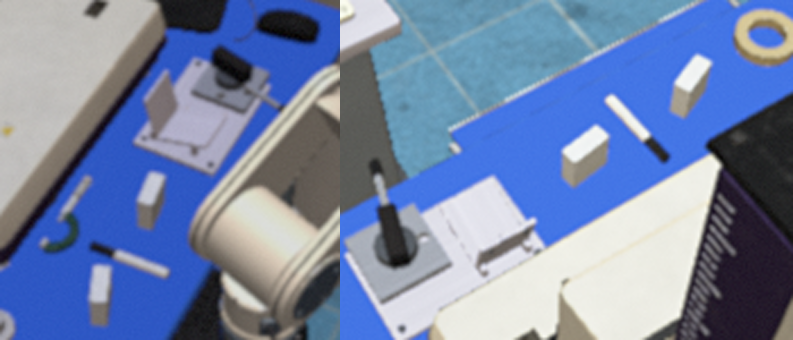

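>>> send_rows --increments '[[[-0.25,-0.16,-0.08],[0,0,0],0],[[-0.5,-0.33,-0.17],[0,0,0],0],[[-0.76,-0.49,-0.25],[0,0,0],0],[[-0.76,-0.49,-0.25],[0,0,0],0]]'

```text
t: 0.43
tool_pos: [0.2711, 0.5035, 0.2627]
tcp_rot: [0.164, 0.986, -0.0, 0.001]
contact_force: [-0.3, -0.5, 0.7]
finger_gap: 0.0853
gripper_force: 0.0
```

>>> send_rows --increments '[[[-0.25,-0.16,-0.08],[0,0,0],0],[[-0.5,-0.33,-0.17],[0,0,0],0],[[-0.76,-0.49,-0.25],[0,0,0],0],[[-0.76,-0.49,-0.25],[0,0,0],0]]'

```text
t: 0.77
tool_pos: [0.3388, 0.4188, 0.2929]
tcp_rot: [0.164, 0.986, 0.0, 0.001]
contact_force: [0.0, 0.1, 0.2]
finger_gap: 0.0854
gripper_force: 0.0
```

>>> send_rows --increments '[[[-0.25,-0.16,-0.08],[0,0,0],0],[[-0.5,-0.33,-0.17],[0,0,0],0],[[-0.76,-0.49,-0.25],[0,0,0],0],[[-0.76,-0.49,-0.25],[0,0,0],0]]'

```text
t: 1.1
tool_pos: [0.4065, 0.334, 0.323]
tcp_rot: [0.164, 0.986, 0.0, 0.002]
contact_force: [1.2, 1.3, -0.9]
finger_gap: 0.0853
gripper_force: 0.0
```

>>> send_rows --increments '[[[-0.25,-0.16,-0.08],[0,0,0],0],[[-0.5,-0.33,-0.17],[0,0,0],0],[[-0.76,-0.49,-0.25],[0,0,0],0],[[-0.76,-0.49,-0.25],[0,0,0],0],[[-0.76,-0.49,-0.25],[0,0,0],0]]'

```text
t: 1.52
tool_pos: [0.4715, 0.2512, 0.3514]
tcp_rot: [0.164, 0.986, 0.0, 0.0]
contact_force: [-0.8, -0.2, -0.9]
finger_gap: 0.0851
gripper_force: 0.0
```

Run:
```python
from h import *
import json
o=r.get_obs();im=eyes.get_image('wrist');cv2.imwrite('pics/w1.png',im[:,:,::-1])
json.dump({k:np.array(o[k]).tolist() for k in('tool_pos','tcp_rot')},open('w1.json','w'))
print(o['t'],o['tool_pos'],o['tcp_rot'])
```

```text
1.5167 [0.47148669 0.25118113 0.35140837] [1.64250448e-01 9.86418634e-01 2.44730675e-04 9.27994884e-05]
```

View pics/w1.png

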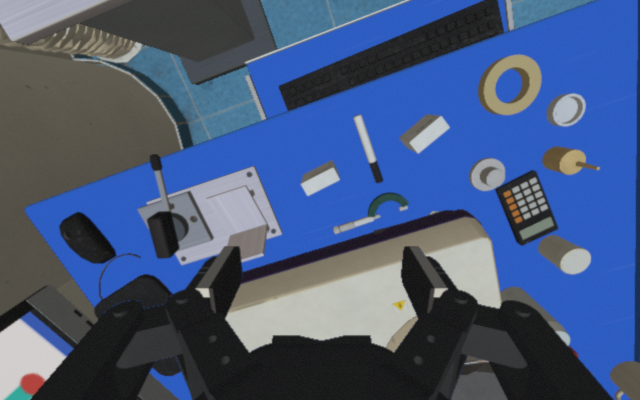

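Wrist view: box A at (320,180), box B at (425,133), marker at (368,150), cradle at (238,215), knob bar at (163,232) and the arm running from it to (155,163). I'll measure the box tops and the cradle.

Run:
```python
from h import *
import json
o=json.load(open('w1.json'));C=cam('wrist',o)
im=cv2.imread('pics/w1.png').astype(int)
def top(roi,th):
    x0,y0,x1,y1=roi; g=im[y0:y1,x0:x1].min(2); m=(g>th).astype(np.uint8)
    k,l,st,ce=cv2.connectedComponentsWithStats(m); i=1+np.argmax(st[1:,4])
    ys,xs=np.where(l==i); P=np.array([plane(C,(x+x0,y+y0),.062)[:2] for x,y in zip(xs,ys)])*1000
    (c,s,a)=cv2.minAreaRect(P.astype(np.float32)); b=cv2.boxPoints((c,s,a))
    e=b[1]-b[0],b[2]-b[1]; L=max(e,key=np.linalg.norm); print(st[i],'c',np.round(c,1),'size',np.round(s,1),'long-axis deg',np.degrees(np.arctan2(L[1],L[0]))%180, 'mean',P.mean(0))
for n,roi in(('A',(295,155,345,200)),('B',(395,108,455,158))):
    x0,y0,x1,y1=roi;g=im[y0:y1,x0:x1].min(2);print(np.histogram(g,bins=range(0,261,20))[0])
    for th in(150,190,210):top(roi,th)
c1=cv2.imread('pics/w1.png')[110:205,290:460];c2=cv2.imread('pics/w1.png')[145:270,130:290]
cv2.imwrite('pics/c2.png',np.vstack([cv2.resize(c1,(400,224),interpolation=2),cv2.resize(c2,(400,312),interpolation=2)]))
```

```text
[   0    0 1348   62  248   34   33   29   40  456    0    0    0]
[  6  13  39  28 518] c [508.4 235.8] size [23.2 58.9] long-axis deg 98.73109 mean [508.40481636 236.10773516]
[  8  15  33  24 377] c [508.5 235.2] size [20.1 54.3] long-axis deg 98.70353 mean [508.61627705 234.3513558 ]Traceback (most recent call last):
  File "<stdin>", line 13, in <module>
  File "<stdin>", line 7, in top
    return _wrapfunc(a, 'argmax', axis=axis, out=out, **kwds)
    return bound(*args, **kwds)
ValueError: attempt to get argmax of an empty sequence
```

Run:
```python
from h import *
import json
o=json.load(open('w1.json'));C=cam('wrist',o)
im=cv2.imread('pics/w1.png').astype(int)
x0,y0,x1,y1=395,108,455,158
m=(im[y0:y1,x0:x1].min(2)>150).astype(np.uint8)
k,l,st,ce=cv2.connectedComponentsWithStats(m); i=1+np.argmax(st[1:,4]); ys,xs=np.where(l==i)
P=np.array([plane(C,(x+x0,y+y0),.062)[:2] for x,y in zip(xs,ys)])*1000
print(cv2.minAreaRect(P.astype(np.float32)),P.mean(0))
c2=cv2.imread('pics/w1.png')[145:270,130:290]
cv2.imwrite('pics/c2.png',cv2.resize(c2,(768,600),interpolation=2))
```

```text
((492.2637634277344, 417.5442199707031), (23.22858238220215, 59.230289459228516), 23.094423294067383) [492.02451975 417.87462327]
```

View pics/c2.png

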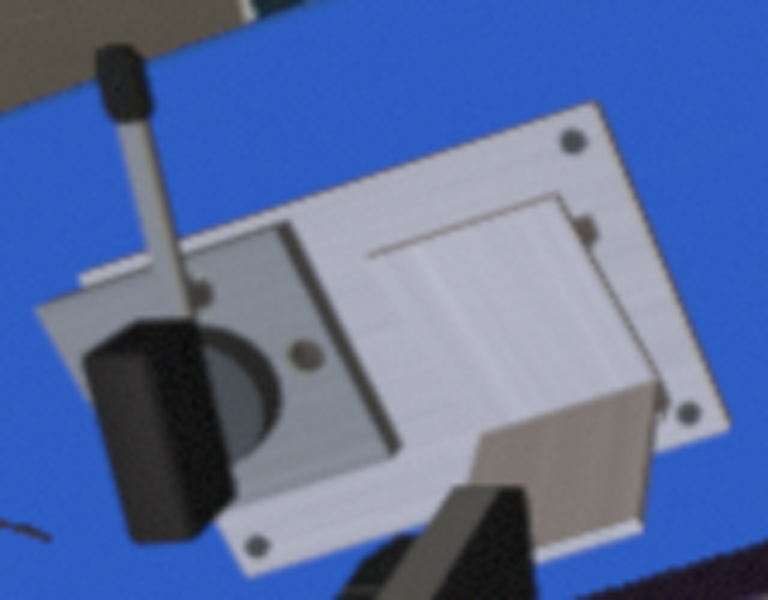

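Crop (×4.8, origin 130,145): inner corner from (484,434) to (657,380), floor's front edge (368,257)–(557,195), lock hole at (306,355), rod tip at (122,45), hub/rod junction near (190,310).

Run:
```python
from h import *
import json
o=json.load(open('w1.json'));C=cam('wrist',o)
f=lambda x,y,z:plane(C,(130+x/4.8,145+y/4.8),z)[:2]*1000
a,b=f(484,434,.024),f(657,380,.024);print('corner',a,b,np.linalg.norm(a-b),(a+b)/2,'ydir',np.degrees(np.arctan2(*(b-a)[::-1])))
c,d=f(368,257,.0463),f(557,195,.0463);print('front',c,d,np.linalg.norm(c-d),(c+d)/2,np.degrees(np.arctan2(*(d-c)[::-1])))
e,g=f(534,558,.0975),f(642,526,.0975);print('backstop top',e,g,np.degrees(np.arctan2(*(g-e)[::-1])))
print('hole',f(306,355,.045));t0,t1=f(122,45,.056),f(160,215,.056);print('rod',t0,t1,np.degrees(np.arctan2(*(t0-t1)[::-1])))
for q in((83,355),(196,320),(235,495),(190,543),(133,543)):print('bar',q,f(*q,.098))
# plate corners on base z~0.006?
q=[f(*p,.012) for p in((80,278),(597,102),(730,430),(250,577))];print('base plate',[x.round(1) for x in q],np.mean(q,0),np.degrees(np.arctan2(*(q[1]-q[0])[::-1])))
```

```text
corner [563.81917617  40.51150447] [564.34956409 113.07092375] 72.56135774539537 [564.08437013  76.79121411] ydir 89.58119223654047
front [478.91732557  41.91562578] [479.53625714 114.65969881] 72.74670602379919 [479.22679136  78.2876623 ] 89.5125195851578
backstop top [585.48559675  73.9548836 ] [585.95325032 113.41203277] 89.32095141975816
hole [506.09225992   2.98836413]
rod [383.80938333   3.13827781] [440.12920061 -13.8486985 ] 163.21583159239788
bar (83, 355) [469.7235709  -32.61343699]
bar (196, 320) [470.68862335   7.63984748]
bar (235, 495) [530.89662245 -10.36913466]
bar (190, 543) [542.2985572  -33.40731682]
bar (133, 543) [536.06465687 -51.62863099]
base plate [array([457.3, -84.5]), array([458. , 130.6]), array([598.3, 128.2]), array([596.7, -84.9])] [527.581583    22.31320302] 89.81471949114635
```

>>> send_rows --increments '[[[-0.31,-0.034,0.92],[0,0,-0.0767],0],[[-0.31,-0.034,0.92],[0,0,-0.0767],0],[[-0.31,-0.034,0.92],[0,0,-0.0767],0],[[-0.31,-0.034,0.92],[0,0,-0.0767],0],[[-0.31,-0.034,0.92],[0,0,-0.0767],0],[[-0.31,-0.034,0.92],[0,0,-0.0767],0]]'

```text
t: 2.07
tool_pos: [0.5037, 0.2373, 0.2404]
tcp_rot: [-0.077, 0.997, -0.0, -0.001]
contact_force: [0.4, -0.6, 1.0]
finger_gap: 0.085
gripper_force: 0.0
```

>>> send_rows --increments '[[[0,0,0.3],[0,0,0],0],[[0,0,0.6],[0,0,0],0],[[0,0,0.9],[0,0,0],0],[[0,0,0.9],[0,0,0],0],[[0,0,0.9],[0,0,0],0]]'

```text
t: 2.48
tool_pos: [0.5036, 0.2367, 0.1328]
tcp_rot: [-0.077, 0.997, -0.0, -0.001]
contact_force: [-0.2, -0.1, 0.4]
finger_gap: 0.0852
gripper_force: 0.0
```

```bash
cat >> h.py <<'E'
def yawR(deg,tilt=0):
    "tool y at world angle deg, z down; tilt: lean of the tool back so that z_tool=-cradle z"
    M=R.from_euler('z',deg-90,degrees=True)*R.from_matrix([[-1,0,0],[0,1,0],[0,0,-1]]) 
    return R.from_euler('z',deg-90,degrees=True)*R.from_euler('y',tilt,degrees=True)*R.from_matrix([[-1,0,0],[0,1,0],[0,0,-1]])
def go(p,deg,tilt=0):
    o=r.get_obs();Q=R.from_quat(o['tcp_rot']);s=Q.inv().apply(np.array(p)/1000-o['tool_pos'])/.12
    w=(Q.inv()*yawR(deg,tilt)).as_rotvec()/2/np.pi
    print('t',o['t'],'pos',(o['tool_pos']*1000).round(1),'shift',s.round(3),'turn',w.round(4),'F',np.round(o['contact_force'],1),'gap',round(o['finger_gap'],4))
E
python3 -c "
from h import *
go((505.4,235.3,20),98.7)"
```

```text
t 2.4833 pos [503.6 236.7 132.8] shift [-0.015 -0.014  0.94 ] turn [-0.0001 -0.0004  0.0003] F [-0.2 -0.1  0.4] gap 0.0852
```

>>> send_rows --increments '[[[-0.015,-0.014,0.3],[0,0,0],0],[[-0.015,-0.014,0.6],[0,0,0],0],[[-0.015,-0.014,0.85],[0,0,0],0],[[-0.015,-0.014,0.94],[0,0,0],0],[[-0.015,-0.014,0.94],[0,0,0],0],[[-0.015,-0.014,0.94],[0,0,0],0]]'

```text
t: 2.98
tool_pos: [0.508, 0.2358, 0.0222]
tcp_rot: [-0.077, 0.997, 0.0, 0.001]
contact_force: [-0.5, 0.2, -0.8]
finger_gap: 0.0852
gripper_force: 0.0
```

>>> send_rows --increments '[[[0,0,0],[0,0,0],120],[[0,0,0],[0,0,0],200],[[0,0,0],[0,0,0],255],[[0,0,0],[0,0,0],255],[[0,0,0],[0,0,0],255],[[0,0,0],[0,0,0],255],[[0,0,0],[0,0,0],255],[[0,0,0],[0,0,0],255]]' --newtons 30

```text
t: 3.65
tool_pos: [0.5081, 0.2356, 0.0224]
tcp_rot: [-0.077, 0.997, 0.001, 0.002]
contact_force: [-1.3, 0.6, 7.2]
finger_gap: 0.0595
gripper_force: 32.3
```

>>> send_rows --increments '[[[0,0,-0.15],[0,0,0],255],[[0,0,-0.4],[0,0,0],255],[[0,0,-0.7],[0,0,0],255],[[0,0,-1],[0,0,0],255],[[0,0,-1],[0,0,0],255],[[0,0,-1],[0,0,0],255]]'

```text
t: 4.15
tool_pos: [0.5084, 0.2357, 0.1436]
tcp_rot: [-0.077, 0.997, 0.001, 0.003]
contact_force: [-0.7, -0.0, -2.4]
finger_gap: 0.0595
gripper_force: 33.5
```

```bash
cat >> h.py <<'E'
O=np.array([564.,77,24]);c15,s15=np.cos(np.radians(15)),np.sin(np.radians(15))
CR=R.from_euler('z',-.4,degrees=True).as_matrix()@np.array([[c15,0,s15],[0,1,0],[-s15,0,c15]])
def W(x,y,z): return O+CR@np.array([x,y,z])
def incr(): 
    o=r.get_obs(); return (CR.T@(o['tool_pos']*1000-O)).round(1)
E
python3 -c "
from h import *
print(W(-20,0,110)); go(W(-20,0,110),89.6,15)
print((yawR(89.6,15).as_matrix()[:,2]+CR[:,2]).round(3))"
```

```text
[573.15135542  76.93611045 135.42822179]
t 4.15 pos [508.4 235.7 143.6] shift [-0.329 -1.39   0.068] turn [-0.003   0.0426  0.0257] F [-0.7 -0.  -2.4] gap 0.0595
[ 0.  0. -0.]
```

>>> send_rows --increments '[[[-0.08,-0.3,-0.1],[0,0,0],255],[[-0.16,-0.6,-0.2],[0,0,0],255],[[-0.25,-0.9,-0.25],[0,0,0],255],[[-0.25,-1,-0.25],[0,0,0],255],[[-0.25,-1,-0.25],[0,0,0],255]]'

```text
t: 4.57
tool_pos: [0.5549, 0.1182, 0.1696]
tcp_rot: [-0.076, 0.997, -0.0, -0.0]
contact_force: [0.3, 0.1, -1.2]
finger_gap: 0.0599
gripper_force: 33.5
```

```bash
python3 -c "
from h import *
go(W(-20,0,110),89.6,15)"
```

```text
t 4.5667 pos [554.9 118.2 169.6] shift [-0.098 -0.363  0.285] turn [-0.0034  0.0415  0.0251] F [ 0.3  0.1 -1.2] gap 0.0599
```

>>> send_rows --increments '[[[-0.1,-0.2,0.1],[-0.001,0.02,0.012],255],[[-0.1,-0.36,0.2],[-0.0034,0.0415,0.025],255],[[-0.1,-0.363,0.285],[-0.0034,0.0415,0.025],255],[[-0.1,-0.363,0.285],[-0.0034,0.0415,0.025],255],[[-0.1,-0.363,0.285],[-0.0034,0.0415,0.025],255],[[-0.1,-0.363,0.285],[-0.0034,0.0415,0.025],255]]'

```text
t: 5.07
tool_pos: [0.5721, 0.0807, 0.1354]
tcp_rot: [0.001, 0.991, 0.0, -0.131]
contact_force: [-0.1, -0.3, -2.1]
finger_gap: 0.0602
gripper_force: 33.4
```

Run:
```python
from h import *
go(W(-20,0,50),89.6,15);print(incr())
a=eyes.get_image('scene')[140:230,290:390];b=eyes.get_image('side')[160:270,220:350]
print(proj(cam('side'),W(0,0,0)/1000),proj(cam('scene'),W(0,0,0)/1000))
cv2.imwrite('pics/p1.png',np.hstack([cv2.resize(a,(400,360),interpolation=2),cv2.resize(b,(400,360),interpolation=2)])[:,:,::-1])
```

```text
t 5.0667 pos [572.1  80.7 135.4] shift [-0.008 -0.031  0.498] turn [-0.0001 -0.      0.0009] F [-0.1 -0.3 -2.1] gap 0.0602
[-21.    3.8 109.7]
[301.21107534 224.65569518] [323.57847003 188.83340436]
```

View pics/p1.png

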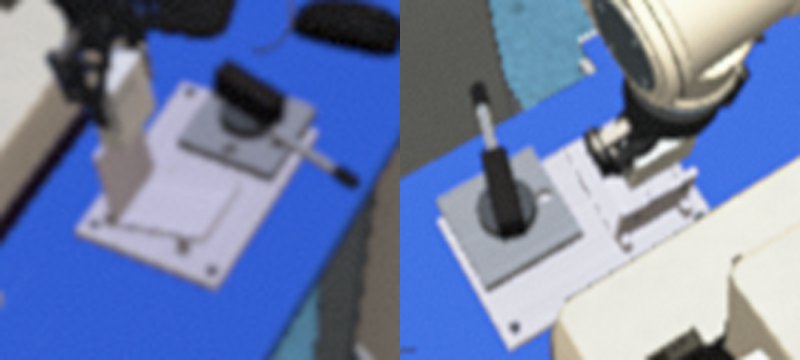

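The box hangs upright-tilted over the floor in front of the backstop (left panel about (125,90)) and looks consistent. Lowering.

>>> send_rows --increments '[[[0,-0.03,0.2],[0,0,0.001],255],[[0,-0.03,0.45],[0,0,0.001],255],[[0,-0.03,0.6],[0,0,0.001],255],[[0,-0.03,0.67],[0,0,0.001],255],[[0,-0.03,0.67],[0,0,0.001],255],[[0,-0.03,0.67],[0,0,0.001],255]]'

```text
t: 5.67
tool_pos: [0.553, 0.0767, 0.0591]
tcp_rot: [0.004, 0.992, 0.0, -0.13]
contact_force: [-0.1, -0.1, 0.2]
finger_gap: 0.0597
gripper_force: 33.5
```

>>> send_rows --increments '[[[0,0,0.015],[0,0,0],255],[[0,0,0.03],[0,0,0],255],[[0,0,0.03],[0,0,0],255]]'

```text
t: 5.92
tool_pos: [0.5523, 0.0764, 0.0555]
tcp_rot: [0.004, 0.992, 0.0, -0.129]
contact_force: [-0.2, 0.0, -1.1]
finger_gap: 0.0594
gripper_force: 33.5
```

```bash
python3 -c "
from h import *
go(W(-15,0,22),89.6,15);print(incr())"
```

```text
t 5.9167 pos [552.3  76.4  55.5] shift [-0.037  0.006  0.045] turn [-0.      0.0003 -0.0003] F [-0.2  0.  -1.1] gap 0.0594
[-19.5  -0.7  27.4]
```

>>> send_rows --increments '[[[0,0,0.015],[0,0,0],255],[[0,0,0.025],[0,0,0],255],[[0,0,0.025],[0,0,0],255]]'

```text
t: 6.17
tool_pos: [0.5507, 0.0762, 0.0518]
tcp_rot: [0.005, 0.991, 0.0, -0.13]
contact_force: [0.3, 0.1, -0.9]
finger_gap: 0.0598
gripper_force: 33.5
```

>>> send_rows --increments '[[[0,0,0.01],[0,0,0],255],[[0,0,0.012],[0,0,0],255],[[0,0,0.012],[0,0,0],255]]'

```text
t: 6.42
tool_pos: [0.5507, 0.0763, 0.0508]
tcp_rot: [0.005, 0.991, 0.0, -0.13]
contact_force: [-0.7, 0.0, 3.9]
finger_gap: 0.0596
gripper_force: 33.9
```

>>> send_rows --increments '[[[0,0,0.01],[0,0,0],255],[[0,0,0.01],[0,0,0],255],[[0,0,0.01],[0,0,0],255]]'

```text
t: 6.67
tool_pos: [0.5507, 0.0763, 0.0508]
tcp_rot: [0.005, 0.992, 0.0, -0.13]
contact_force: [-1.0, -1.4, 12.0]
finger_gap: 0.06
gripper_force: 34.9
```

>>> send_rows --increments '[[[0,0,-0.015],[0,0,0],255],[[-0.02,0,-0.015],[0,0,0],255],[[-0.035,0,-0.015],[0,0,0],255],[[-0.035,0,-0.015],[0,0,0],255]]'

```text
t: 7.0
tool_pos: [0.555, 0.0763, 0.0497]
tcp_rot: [0.005, 0.991, 0.0, -0.13]
contact_force: [0.6, -0.2, 1.3]
finger_gap: 0.0595
gripper_force: 33.7
```

>>> send_rows --increments '[[[-0.015,0,0],[0,0,0],255],[[-0.015,0,0],[0,0,0],255],[[-0.015,0,0],[0,0,0],255]]'

```text
t: 7.25
tool_pos: [0.5556, 0.0763, 0.0495]
tcp_rot: [0.004, 0.991, 0.0, -0.131]
contact_force: [-3.8, 0.0, 4.8]
finger_gap: 0.06
gripper_force: 34.0
```

```bash
python3 -c "
from h import *
go(W(-12,0,22),89.6,15);print(incr())"
```

```text
t 7.25 pos [555.6  76.3  49.5] shift [-0.022  0.007  0.004] turn [-0.0001 -0.0003 -0.0003] F [-3.8  0.   4.8] gap 0.06
[-14.7  -0.8  22.5]
```

>>> send_rows --increments '[[[0,0,0],[0,0,0],60],[[0,0,0],[0,0,0],0],[[0,0,0],[0,0,0],0],[[0,0,0],[0,0,0],0],[[0,0,0],[0,0,0],0]]'

```text
t: 7.67
tool_pos: [0.5565, 0.0762, 0.0494]
tcp_rot: [0.005, 0.991, 0.0, -0.13]
contact_force: [-0.1, -0.3, -0.8]
finger_gap: 0.0856
gripper_force: 0.0
```

>>> send_rows --increments '[[[0,0,-0.2],[0,0,0],0],[[0,0,-0.5],[0,0,0],0],[[0,0,-0.8],[0,0,0],0],[[0,0,-1],[0,0,0],0],[[0,0,-1],[0,0,0],0]]'

```text
t: 8.08
tool_pos: [0.5918, 0.0764, 0.1709]
tcp_rot: [0.005, 0.992, 0.001, -0.125]
contact_force: [1.0, 0.5, -0.1]
finger_gap: 0.0854
gripper_force: 0.0
```

Run:
```python
from h import *
from math import *
a=radians(23.1);go((492.3-2*cos(a),417.5-2*sin(a),150),113.1)
S=eyes.get_image('side');o=r.get_obs();w=eyes.get_image('wrist')
cv2.imwrite('pics/p2.png',np.hstack([w[60:340,110:510],cv2.resize(S[160:270,220:350],(331,280),interpolation=2)])[:,:,::-1])
```

```text
t 8.0833 pos [591.8  76.4 170.9] shift [0.8   2.828 0.385] turn [ 0.0083 -0.0394 -0.0653] F [ 1.   0.5 -0.1] gap 0.0854
```

View pics/p2.png

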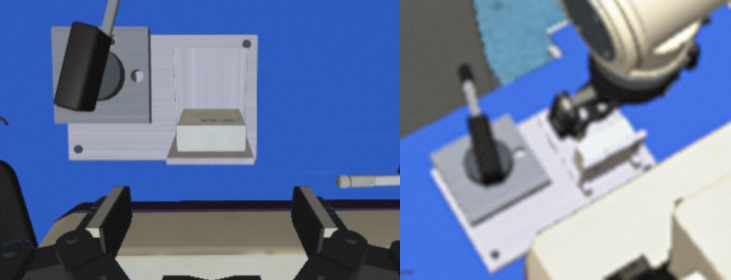

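Box A stands centred against the backstop: its top spans (177–246, 110–152) and the backstop centre is at 211. Next is box B.

>>> send_rows --increments '[[[0.27,0.94,0.1],[0.0083,-0.0394,-0.065],0],[[0.27,0.94,0.1],[0.0083,-0.0394,-0.065],0],[[0.27,0.94,0.1],[0.0083,-0.0394,-0.065],0],[[0.27,0.94,0.1],[0.0083,-0.0394,-0.065],0],[[0.27,0.94,0.1],[0.0083,-0.0394,-0.065],0],[[0.27,0.94,0.1],[0.0083,-0.0394,-0.065],0]]'

```text
t: 8.68
tool_pos: [0.5524, 0.189, 0.161]
tcp_rot: [-0.199, 0.98, 0.0, -0.007]
contact_force: [-0.1, -0.0, 0.4]
finger_gap: 0.0852
gripper_force: 0.0
```

```bash
python3 -c "
from h import *
from math import *
a=radians(23.1);go((492.3-3*cos(a),417.5-3*sin(a),140),113.1)"
```

```text
t 8.6833 pos [552.4 189.  161. ] shift [-0.258  1.948  0.178] turn [ 0.0005 -0.0022 -0.0005] F [-0.1 -0.   0.4] gap 0.0852
```

>>> send_rows --increments '[[[-0.13,0.974,0.09],[0,-0.002,0],0],[[-0.13,0.974,0.09],[0,-0.002,0],0],[[-0.13,0.974,0.09],[0,-0.002,0],0],[[-0.13,0.974,0.09],[0,-0.002,0],0]]'

```text
t: 9.02
tool_pos: [0.522, 0.3065, 0.1503]
tcp_rot: [-0.199, 0.98, 0.002, -0.0]
contact_force: [0.3, 0.0, -0.1]
finger_gap: 0.0857
gripper_force: 0.0
```

>>> send_rows --increments '[[[-0.13,0.974,0.09],[0,0,0],0],[[-0.13,0.974,0.09],[0,0,0],0],[[-0.13,0.974,0.09],[0,0,0],0],[[-0.13,0.974,0.09],[0,0,0],0],[[-0.13,0.974,0.09],[0,0,0],0]]'

```text
t: 9.43
tool_pos: [0.4915, 0.417, 0.1398]
tcp_rot: [-0.199, 0.98, 0.001, -0.0]
contact_force: [-0.5, -1.0, -0.5]
finger_gap: 0.0857
gripper_force: 0.0
```

```bash
python3 -c "
from h import *
from math import *
a=radians(23.1);go((492.3-3*cos(a),417.5-3*sin(a),22),113.1)"
```

```text
t 9.4333 pos [491.5 417.  139.8] shift [ 0.017 -0.001  0.982] turn [ 0.0003  0.0001 -0.0004] F [-0.5 -1.  -0.5] gap 0.0857
```

>>> send_rows --increments '[[[0.017,0,0.3],[0,0,0],0],[[0.017,0,0.6],[0,0,0],0],[[0.017,0,0.88],[0,0,0],0],[[0.017,0,0.98],[0,0,0],0],[[0.017,0,0.98],[0,0,0],0],[[0.017,0,0.98],[0,0,0],0]]'

```text
t: 9.93
tool_pos: [0.4904, 0.4151, 0.0234]
tcp_rot: [-0.198, 0.98, 0.001, 0.0]
contact_force: [-0.5, 0.2, 1.0]
finger_gap: 0.0856
gripper_force: 0.0
```

>>> send_rows --increments '[[[0,0,0],[0,0,0],120],[[0,0,0],[0,0,0],200],[[0,0,0],[0,0,0],255],[[0,0,0],[0,0,0],255],[[0,0,0],[0,0,0],255],[[0,0,0],[0,0,0],255],[[0,0,0],[0,0,0],255],[[0,0,0],[0,0,0],255]]' --newtons 30

```text
t: 10.6
tool_pos: [0.491, 0.417, 0.0258]
tcp_rot: [-0.2, 0.98, 0.002, 0.003]
contact_force: [1.2, -1.6, 7.0]
finger_gap: 0.0594
gripper_force: 33.4
```

>>> send_rows --increments '[[[0,0,-0.15],[0,0,0],255],[[0,0,-0.4],[0,0,0],255],[[0,0,-0.7],[0,0,0],255],[[0,0,-1],[0,0,0],255],[[0,0,-1],[0,0,0],255],[[0,0,-1],[0,0,0],255]]'

```text
t: 11.1
tool_pos: [0.4908, 0.4171, 0.1471]
tcp_rot: [-0.2, 0.98, 0.003, 0.004]
contact_force: [0.4, 0.3, -1.2]
finger_gap: 0.0593
gripper_force: 32.9
```

```bash
python3 -c "
from h import *
go(W(-50,0,110),89.6,15)"
```

```text
t 11.1 pos [490.8 417.1 147.1] shift [ 0.699 -2.781  0.014] turn [-0.0075  0.0423  0.0648] F [ 0.4  0.3 -1.2] gap 0.0593
```

>>> send_rows --increments '[[[0.23,-0.93,-0.1],[0,0,0],255],[[0.23,-0.93,-0.1],[0,0,0],255],[[0.23,-0.93,-0.1],[0,0,0],255],[[0.23,-0.93,-0.1],[0,0,0],255]]'

```text
t: 11.43
tool_pos: [0.5069, 0.2969, 0.1543]
tcp_rot: [-0.198, 0.98, 0.0, -0.001]
contact_force: [0.3, -0.3, -0.8]
finger_gap: 0.0595
gripper_force: 33.1
```

>>> send_rows --increments '[[[0.23,-0.93,0],[0,0,0],255],[[0.23,-0.93,0],[0,0,0],255],[[0.23,-0.93,0],[0,0,0],255],[[0.23,-0.93,0],[0,0,0],255],[[0.23,-0.93,0],[0,0,0],255]]'

```text
t: 11.85
tool_pos: [0.5254, 0.1872, 0.1539]
tcp_rot: [-0.198, 0.98, 0.002, 0.0]
contact_force: [-0.3, 1.6, -0.2]
finger_gap: 0.0598
gripper_force: 33.3
```

```bash
python3 -c "
from h import *
go(W(-50,0,110),89.6,15)"
```

```text
t 11.85 pos [525.4 187.2 153.9] shift [ 0.211 -0.906  0.086] turn [-0.008   0.0411  0.0642] F [-0.3  1.6 -0.2] gap 0.0598
```

>>> send_rows --increments '[[[0.21,-0.906,0.086],[-0.008,0.0411,0.0642],255],[[0.21,-0.906,0.086],[-0.008,0.0411,0.0642],255],[[0.21,-0.906,0.086],[-0.008,0.0411,0.0642],255],[[0.21,-0.906,0.086],[-0.008,0.0411,0.0642],255],[[0.21,-0.906,0.086],[-0.008,0.0411,0.0642],255],[[0.21,-0.906,0.086],[-0.008,0.0411,0.0642],255],[[0.21,-0.906,0.086],[-0.008,0.0411,0.0642],255]]'

```text
t: 12.43
tool_pos: [0.5444, 0.0801, 0.1435]
tcp_rot: [-0.0, 0.992, 0.001, -0.129]
contact_force: [0.0, -0.4, -1.2]
finger_gap: 0.0597
gripper_force: 33.4
```

```bash
python3 -c "
from h import *
go(W(-48,-0.5,30),89.6,15);print(incr())"
```

```text
t 12.4333 pos [544.4  80.1 143.5] shift [-0.014 -0.029  0.67 ] turn [-0.0001  0.0004  0.0012] F [ 0.  -0.4 -1.2] gap 0.0597
[-49.8   3.  110.4]
```

>>> send_rows --increments '[[[-0.014,-0.029,0.2],[0,0,0.001],255],[[-0.014,-0.029,0.45],[0,0,0.001],255],[[-0.014,-0.029,0.6],[0,0,0.001],255],[[-0.014,-0.029,0.66],[0,0,0.001],255],[[-0.014,-0.029,0.66],[0,0,0.001],255],[[-0.014,-0.029,0.66],[0,0,0.001],255]]'

```text
t: 12.93
tool_pos: [0.5266, 0.0763, 0.0677]
tcp_rot: [0.004, 0.992, 0.0, -0.129]
contact_force: [0.1, -0.4, -0.1]
finger_gap: 0.0597
gripper_force: 33.4
```

>>> send_rows --increments '[[[0,0,0.015],[0,0,0],255],[[0,0,0.025],[0,0,0],255],[[0,0,0.025],[0,0,0],255]]'

```text
t: 13.18
tool_pos: [0.5263, 0.0756, 0.0649]
tcp_rot: [0.005, 0.992, 0.0, -0.129]
contact_force: [-0.4, 0.2, -0.3]
finger_gap: 0.0596
gripper_force: 33.4
```

>>> send_rows --increments '[[[0,0,0.015],[0,0,0],255],[[0,0,0.015],[0,0,0],255],[[0,0,0.015],[0,0,0],255]]'

```text
t: 13.43
tool_pos: [0.5252, 0.0754, 0.0625]
tcp_rot: [0.005, 0.992, 0.0, -0.13]
contact_force: [-0.9, 0.2, -0.1]
finger_gap: 0.0595
gripper_force: 33.4
```

```bash
python3 -c "
from h import *
go(W(-48,-0.5,25),89.6,15);print(incr())"
```

```text
t 13.4333 pos [525.2  75.4  62.5] shift [0.005 0.012 0.018] turn [-0.      0.0003 -0.0005] F [-0.9  0.2 -0.1] gap 0.0595
[-47.4  -1.9  27.1]
```

>>> send_rows --increments '[[[0,0.008,0.012],[0,0,0],255],[[0,0.008,0.012],[0,0,0],255],[[0,0.008,0.012],[0,0,0],255]]'

```text
t: 13.68
tool_pos: [0.5251, 0.0763, 0.0612]
tcp_rot: [0.005, 0.992, 0.0, -0.129]
contact_force: [0.3, -0.8, 1.6]
finger_gap: 0.0597
gripper_force: 33.6
```

>>> send_rows --increments '[[[0,0,0.012],[0,0,0],255],[[0,0,0.012],[0,0,0],255],[[0,0,0.012],[0,0,0],255]]'

```text
t: 13.93
tool_pos: [0.5252, 0.0763, 0.0611]
tcp_rot: [0.005, 0.992, 0.0, -0.129]
contact_force: [-1.7, -1.6, 13.1]
finger_gap: 0.0596
gripper_force: 34.9
```

>>> send_rows --increments '[[[0,0,-0.013],[0,0,0],255],[[-0.03,0,-0.013],[0,0,0],255],[[-0.06,0,-0.013],[0,0,0],255],[[-0.06,0,-0.013],[0,0,0],255]]'

```text
t: 14.27
tool_pos: [0.5323, 0.0764, 0.0592]
tcp_rot: [0.005, 0.992, 0.0, -0.13]
contact_force: [-1.1, 0.1, 4.6]
finger_gap: 0.0598
gripper_force: 34.0
```

>>> send_rows --increments '[[[-0.01,0,0],[0,0,0],255],[[-0.02,0,0],[0,0,0],255],[[-0.02,0,0],[0,0,0],255]]'

```text
t: 14.52
tool_pos: [0.5323, 0.0764, 0.0592]
tcp_rot: [0.005, 0.991, 0.0, -0.132]
contact_force: [-8.7, 0.1, 13.9]
finger_gap: 0.0599
gripper_force: 34.8
```

>>> send_rows --increments '[[[-0.01,0,0],[0,0,0],255],[[-0.015,0,0],[0,0,0],255],[[-0.015,0,0],[0,0,0],255]]'

```text
t: 14.77
tool_pos: [0.5322, 0.0764, 0.0591]
tcp_rot: [0.005, 0.991, 0.0, -0.134]
contact_force: [-14.1, 0.9, 19.8]
finger_gap: 0.0598
gripper_force: 35.5
```

```bash
python3 -c "
from h import *
print(incr())"
```

```text
[-39.8  -0.8  25.7]
```

>>> send_rows --increments '[[[0.025,0,-0.01],[0,0,0],255],[[0.025,0,-0.01],[0,0,0],60],[[0.025,0,-0.01],[0,0,0],0],[[0.025,0,-0.01],[0,0,0],0],[[0.025,0,-0.01],[0,0,0],0],[[0.025,0,-0.01],[0,0,0],0]]'

```text
t: 15.27
tool_pos: [0.5334, 0.0763, 0.0598]
tcp_rot: [0.005, 0.992, 0.0, -0.13]
contact_force: [0.6, 0.0, 0.8]
finger_gap: 0.0853
gripper_force: 0.0
```

>>> send_rows --increments '[[[0,0,-0.2],[0,0,0],0],[[0,0,-0.5],[0,0,0],0],[[0,0,-0.8],[0,0,0],0],[[0,0,-1],[0,0,0],0],[[0,0,-1],[0,0,0],0]]'

```text
t: 15.68
tool_pos: [0.5685, 0.0764, 0.1812]
tcp_rot: [0.005, 0.992, 0.001, -0.125]
contact_force: [1.0, 0.7, 1.5]
finger_gap: 0.0856
gripper_force: 0.0
```

>>> send_rows --increments '[[[0,0,-0.3],[0,0,0],0],[[0,0,-0.4],[0,0,0],0],[[0,0,-0.4],[0,0,0],0]]'

```text
t: 15.93
tool_pos: [0.5789, 0.0762, 0.225]
tcp_rot: [0.005, 0.992, 0.001, -0.126]
contact_force: [0.2, 0.7, 0.6]
finger_gap: 0.0853
gripper_force: 0.0
```

Run:
```python
from h import *
go((506.5,-33,180),74.6+90-0,0);go((506.5,-33,180),74.6,0)
S=eyes.get_image('side');w=eyes.get_image('wrist')
cv2.imwrite('pics/p3.png',np.hstack([w[60:340,110:510],cv2.resize(S[160:270,220:350],(331,280),interpolation=2)])[:,:,::-1])
```

```text
t 15.9333 pos [578.9  76.2 225. ] shift [ 0.481 -0.916  0.513] turn [ 0.0264 -0.0344 -0.2076] F [0.2 0.7 0.6] gap 0.0853
t 15.9333 pos [578.9  76.2 225. ] shift [ 0.481 -0.916  0.513] turn [-0.0053 -0.0401  0.041 ] F [0.2 0.7 0.6] gap 0.0853
```

View pics/p3.png

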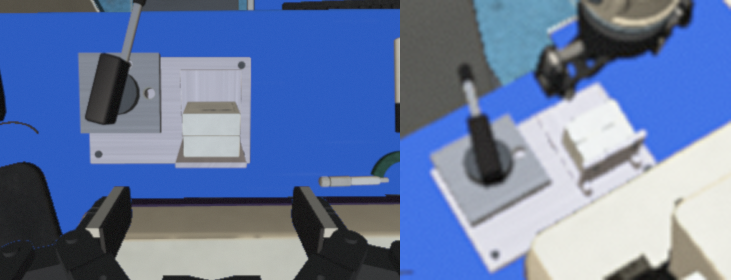

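Both boxes sit together against the backstop (tops at (183–243, 100–155)). On to the knob.

>>> send_rows --increments '[[[0.481,-0.916,0.45],[-0.0053,-0.0401,0.041],0],[[0.481,-0.916,0.45],[-0.0053,-0.0401,0.041],0],[[0.481,-0.916,0.45],[-0.0053,-0.0401,0.041],0],[[0.481,-0.916,0.45],[-0.0053,-0.0401,0.041],0],[[0.481,-0.916,0.45],[-0.0053,-0.0401,0.041],0],[[0.481,-0.916,0.45],[-0.0053,-0.0401,0.041],0],[[0.481,-0.916,0.45],[-0.0053,-0.0401,0.041],0]]'

```text
t: 16.62
tool_pos: [0.5064, -0.0329, 0.1849]
tcp_rot: [0.134, 0.991, -0.0, -0.003]
contact_force: [0.3, -1.1, 0.0]
finger_gap: 0.0854
gripper_force: 0.0
```

Run:
```python
from h import *
import json
o=r.get_obs();w=eyes.get_image('wrist');cv2.imwrite('pics/w2.png',w[:,:,::-1])
json.dump({k:np.array(o[k]).tolist() for k in('tool_pos','tcp_rot')},open('w2.json','w'))
go((506.5,-33,70),74.6,0)
C=cam('wrist',o);e=np.array([-.964,.266]);n=np.array([-.266,-.964])
for a in(-36,36):
  for b in(-12,12):
    p=np.array([506.5,-33])+a*e+b*n; print(a,b,proj(C,[*p/1000,.098]).round(1))
print('hole',proj(C,[.5061,.003,.045]),'rod45,125',[proj(C,[*(np.array([506.5,-33])+k*e)/1000,.056]).round(1) for k in(45,125)])
```

```text
t 16.6667 pos [506.9 -32.7 185.1] shift [-0.003 -0.002  0.959] turn [-0.0003 -0.0009  0.0001] F [ 0.1 -0.  -0.7] gap 0.0855
-36 -12 [334.9 237.6]
-36 12 [308.7 237.6]
36 -12 [336.3 159.8]
36 12 [307.6 159.8]
hole [354.89895745 174.86378969] rod45,125 [array([321.9, 142.4]), array([322.1,  51. ])]
```

View pics/w2.png

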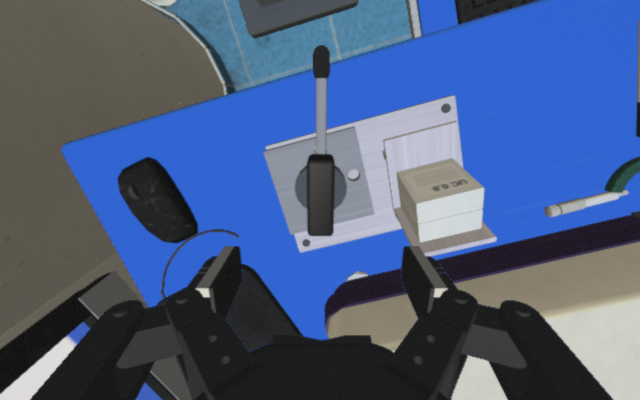

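The bar runs from (307,155) to (333,236), within about 1 mm of the prediction. Descending and pinching.

>>> send_rows --increments '[[[-0.003,-0.009,0.3],[0,0,0],0],[[-0.003,-0.009,0.6],[0,0,0],0],[[-0.003,-0.009,0.85],[0,0,0],0],[[-0.003,-0.009,0.95],[0,0,0],0],[[-0.003,-0.009,0.95],[0,0,0],0],[[-0.003,-0.009,0.95],[0,0,0],0]]'

```text
t: 17.17
tool_pos: [0.5056, -0.0337, 0.0706]
tcp_rot: [0.133, 0.991, -0.001, -0.004]
contact_force: [0.1, 0.3, 0.9]
finger_gap: 0.0854
gripper_force: 0.0
```

>>> send_rows --increments '[[[0,0,0],[0,0,0],120],[[0,0,0],[0,0,0],170],[[0,0,0],[0,0,0],255],[[0,0,0],[0,0,0],255],[[0,0,0],[0,0,0],255],[[0,0,0],[0,0,0],255],[[0,0,0],[0,0,0],255],[[0,0,0],[0,0,0],255],[[0,0,0],[0,0,0],255],[[0,0,0],[0,0,0],255]]' --newtons 60

```text
t: 18.0
tool_pos: [0.5056, -0.0342, 0.0721]
tcp_rot: [0.134, 0.991, -0.0, -0.002]
contact_force: [-0.2, 1.9, 6.3]
finger_gap: 0.023
gripper_force: 58.9
```

>>> send_rows --increments '[[[0,0,-0.05],[0,0,0],255],[[0,0,-0.1],[0,0,0],255],[[0,0,-0.135],[0,0,0],255],[[0,0,-0.135],[0,0,0],255],[[0,0,-0.135],[0,0,0],255]]'

```text
t: 18.42
tool_pos: [0.5054, -0.0342, 0.0875]
tcp_rot: [0.134, 0.991, -0.0, -0.003]
contact_force: [4.6, 3.3, -10.1]
finger_gap: 0.0228
gripper_force: 59.3
```

>>> send_rows --increments '[[[0,0,0],[0,0,0.012],255],[[0,0,0],[0,0,0.024],255],[[0,0,0],[0,0,0.036],255],[[0,0,0],[0,0,0.048],255],[[0,0,0],[0,0,0.06],255],[[0,0,0],[0,0,0.072],255],[[0,0,0],[0,0,0.084],255],[[0,0,0],[0,0,0.096],255],[[0,0,0],[0,0,0.108],255],[[0,0,0],[0,0,0.12],255],[[0,0,0],[0,0,0.12],255]]'

```text
t: 19.33
tool_pos: [0.5058, -0.0336, 0.0873]
tcp_rot: [0.491, 0.871, -0.001, -0.002]
contact_force: [6.7, 7.6, -11.1]
finger_gap: 0.0229
gripper_force: 59.5
```

```bash
python3 -c "
from h import *
go((505.5,-34,88),-0.4)
print(r.get_obs()['ft_torque'])"
```

```text
t 19.3333 pos [505.8 -33.6  87.3] shift [-0.002 -0.004 -0.006] turn [-0.0007 -0.0004  0.0876] F [  6.7   7.6 -11.1] gap 0.0229
[ 1.57933608 -1.10707841 -0.06066888]
```

>>> send_rows --increments '[[[0.001,0.005,0],[0,0,0.012],255],[[0.002,0.009,0],[0,0,0.024],255],[[0.002,0.009,0],[0,0,0.036],255],[[0.002,0.009,0],[0,0,0.048],255],[[0.002,0.009,0],[0,0,0.06],255],[[0.002,0.009,0],[0,0,0.072],255],[[0.002,0.009,0],[0,0,0.08],255],[[0.002,0.009,0],[0,0,0.0876],255],[[0.002,0.009,0],[0,0,0.0876],255],[[0.002,0.009,0],[0,0,0.0876],255]]'

```text
t: 20.17
tool_pos: [0.5065, -0.0332, 0.0872]
tcp_rot: [0.708, 0.706, -0.002, -0.002]
contact_force: [5.1, 5.6, -10.6]
finger_gap: 0.0233
gripper_force: 59.5
```

```bash
python3 -c "
from h import *
go((505.5,-34,72),-0.4)
print(r.get_obs()['ft_torque'])
w=eyes.get_image('wrist');cv2.imwrite('pics/w3.png',w[:,:,::-1])"
```

```text
t 20.1667 pos [506.5 -33.2  87.2] shift [-0.007 -0.008  0.127] turn [-0.0008 -0.0001  0.0006] F [  5.1   5.6 -10.6] gap 0.0233
[ 1.08872439 -1.06992284 -0.06709658]
```

View pics/w3.png

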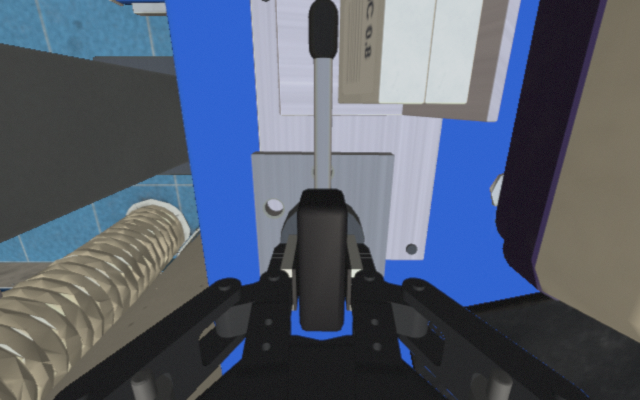

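The arm at (322, 30–190) lies across the box fronts, in line with the rack's y. Lowering into the hole.

>>> send_rows --increments '[[[0,0,0.04],[0,0,0],255],[[0,0,0.08],[0,0,0],255],[[0,0,0.12],[0,0,0],255],[[0,0,0.132],[0,0,0],255],[[0,0,0.132],[0,0,0],255],[[0,0,0.132],[0,0,0],255]]'

```text
t: 20.72
tool_pos: [0.5066, -0.0332, 0.0722]
tcp_rot: [0.708, 0.706, -0.002, -0.002]
contact_force: [2.4, 5.1, -1.7]
finger_gap: 0.0233
gripper_force: 60.8
```

>>> send_rows --increments '[[[0,0,0.01],[0,0,0],255],[[0,0,0.01],[0,0,0],255]]'

```text
t: 20.88
tool_pos: [0.5067, -0.0332, 0.0721]
tcp_rot: [0.708, 0.706, -0.002, -0.002]
contact_force: [-1.3, 5.6, 12.4]
finger_gap: 0.0226
gripper_force: 62.7
```

>>> send_rows --increments '[[[0,0,0],[0,0,0],150],[[0,0,0],[0,0,0],60],[[0,0,0],[0,0,0],0],[[0,0,0],[0,0,0],0],[[0,0,0],[0,0,0],0],[[0,0,0],[0,0,0],0],[[0,0,0],[0,0,0],0]]'

```text
t: 21.47
tool_pos: [0.5057, -0.0337, 0.0702]
tcp_rot: [0.708, 0.706, -0.003, -0.002]
contact_force: [-0.1, -0.3, -0.5]
finger_gap: 0.0853
gripper_force: 0.0
```

>>> send_rows --increments '[[[0,0,-0.2],[0,0,0],0],[[0,0,-0.5],[0,0,0],0],[[0,0,-0.8],[0,0,0],0],[[0,0,-1],[0,0,0],0],[[0,0,-1],[0,0,0],0],[[0,0,-1],[0,0,0],0]]'

```text
t: 21.97
tool_pos: [0.5075, -0.0337, 0.1918]
tcp_rot: [0.708, 0.706, -0.001, -0.001]
contact_force: [-1.4, 0.5, -0.7]
finger_gap: 0.0856
gripper_force: 0.0
```

Run:
```python
from h import *
o=r.get_obs();C=cam('wrist',o);w=eyes.get_image('wrist');cv2.imwrite('pics/w4.png',w[:,:,::-1])
print(o['tool_pos'],o['contact_force'],o['finger_gap'])
g=w.max(2).astype(int)
# bar/rod lateral pixel position at several distances along the locked arm, dark tip and bar edges
for d,z in((0,.098),(60,.056),(80,.056),(123,.056)):
    u,v=proj(C,[.5066,(-33.2+d)/1000,z]); row=int(round(v)); print(d,(u.round(1),v.round(1)),w[row,int(u)-30:int(u)+31:3].min(1).tolist())
# tip end row: scan column upward
u,_=proj(C,[.5066,.09,.056]); ys=[i for i in range(0,200) if g[i,int(round(u))]<60]; print('dark rows',ys[:1],ys[-1:], 'pred tip end down/up9mm',proj(C,[.5066,.0968,.056])[1],proj(C,[.5066,.0968,.065])[1])
```

```text
[ 0.50748337 -0.03369494  0.19175746] [-1.44540096  0.49192404 -0.65692032] 0.08561784156512982
0 (np.float64(321.7), np.float64(195.3)) [146, 144, 130, 81, 82, 78, 40, 60, 61, 64, 67, 67, 69, 60, 51, 80, 80, 91, 141, 144, 142]
60 (np.float64(321.7), np.float64(123.1)) [188, 192, 189, 191, 193, 191, 189, 188, 173, 142, 144, 147, 185, 195, 193, 191, 193, 190, 193, 188, 192]
80 (np.float64(321.7), np.float64(101.5)) [189, 178, 190, 189, 190, 189, 189, 188, 168, 142, 146, 147, 182, 179, 120, 123, 123, 123, 125, 125, 132]
123 (np.float64(321.6), np.float64(51.3)) [176, 197, 196, 197, 195, 194, 196, 185, 40, 37, 39, 38, 49, 187, 121, 123, 119, 120, 118, 109, 123]
dark rows [46] [159] pred tip end down/up9mm 42.609327697844805 40.48857771885852
```

```bash
python3 -c "
from rig import r
print(r.job_done())"
```

```text
the job is handed in; nothing more can be done
None
```

I handed the job in at about 22 s of the 64 s. Both boxes stand centred in the cradle against the backstop, and the knob is turned to about 1.31 rad and down in the second hole. The gripper is clear, and the marker, tape, micrometer and mouse were never touched as far as I could tell. The judge's verdict was not shown.

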